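# Build up the rail of a distribution board

### The job

Fit out the open distribution board so that, counted from the red main switch along the rail towards the end terminals, there stand the surge arrester, the RCD, the blue-toggle breaker and the green-toggle breaker, in that order. Each must sit fully down on the rail, the same way round as the main switch and close beside its neighbour, with no gap as wide as a single 18 mm module between them. Leave the spare orange breaker, the drill and the parts bin where they are.

Things in the scene. Friction and masses are not known exactly. Their poses are not given: they have to be found in the camera images.
- board: Distribution board base, fixed on its back, cover off: white tray 180 (x) x 340 (y) x 24 mm high; through its middle along y a steel DIN rail 35 mm wide, 306 long, its flat top 34 mm above the bench. Origin: centre of the tray's underside, below the rail's middle; z up. A seated device's origin is 28 mm above this, over the rail's centre line. Clips are drawn open: nothing snaps, no force needed.
- main_switch: Main switch, light grey with red toggle and strip, fixed on one end of the rail (either end, swaps with the end terminals), centre 127 to 135 mm from the rail's middle. 85 (x) x 36 (y) mm, nose 45 x 36 mm to 68 mm, toggle to 79 mm above its origin: the centre of its underside, 6 mm below the rail top. y along the rail; x as the board's, away from its yellow clip tab: the others go this way round.
- end_terminals: Three slim rail terminals side by side (green, blue, grey), 60 (x) x 36 (y) x 48 mm high in all, fixed at the other end of the rail from the main switch, centre 127 to 135 mm from the rail's middle. Origin: centre of the underside, 6 mm below the rail top; y along the rail.
- surge_arrester: Surge arrester: no toggle, nose of two black cartridges. Loose, upright: housing 85 (x) x 36 (y) x 50 mm high; on it, centred, a nose 45 (x) x 36 (y) mm up to 68 mm: grip its 45 mm from above. 0.15 to 0.29 kg. Groove underneath along y, 6 mm deep, 44 mm wide at the mouth, 38 at its roof, drops over the rail and centres itself. Origin: centre of underside; x away from the yellow clip tab.
- rcd: RCD: short black toggle to 79 mm, yellow button and strip. Loose, upright: housing 85 (x) x 36 (y) x 50 mm high; on it, centred, a nose 45 (x) x 36 (y) mm up to 68 mm: grip its 45 mm from above. 0.15 to 0.29 kg. Groove underneath along y, 6 mm deep, 44 mm wide at the mouth, 38 at its roof, drops over the rail and centres itself. Origin: centre of underside; x away from the yellow clip tab.
- breaker_blue: Breaker: blue toggle to 79 mm, blue strip. Loose, upright: housing 85 (x) x 36 (y) x 50 mm high; on it, centred, a nose 45 (x) x 36 (y) mm up to 68 mm: grip its 45 mm from above. 0.15 to 0.29 kg. Groove underneath along y, 6 mm deep, 44 mm wide at the mouth, 38 at its roof, drops over the rail and centres itself. Origin: centre of underside; x away from the yellow clip tab.
- breaker_green: Breaker: green toggle to 79 mm, green strip. Loose, upright: housing 85 (x) x 36 (y) x 50 mm high; on it, centred, a nose 45 (x) x 36 (y) mm up to 68 mm: grip its 45 mm from above. 0.15 to 0.29 kg. Groove underneath along y, 6 mm deep, 44 mm wide at the mouth, 38 at its roof, drops over the rail and centres itself. Origin: centre of underside; x away from the yellow clip tab.
- breaker_orange: Spare breaker with an orange toggle and orange strip, the same housing as the others (85 x 36 x 68 mm, toggle to 79 mm), standing loose among them on the bench; not wanted on this board. Origin: centre of the underside.
- drill: Yellow and black cordless drill standing on its battery beside the board (battery 115 x 76 mm, 210 mm tall, 225 mm long over the bit along x, 1.5 kg). Origin: centre of the battery's underside. To be left alone.
- parts_bin: Open red plastic parts bin with two compartments of screws and ferrules beside the board, 200 (x) x 110 (y) x 55 mm high. Origin: centre of its underside. To be left alone.
Things that resemble listed ones, but are neither listed nor needed, are in the scene too. What is shaped like the breaker_blue but pink is not meant.

How it is judged (in metres and radians):
At the end, for the whole second after the job is handed in: The four stand on the rail in order, way round as the main switch, each centre 34 to 54.5 mm from the one before (touching to an 18 mm gap), underside 25.5 to 31 mm above the board's (28 is home), within 6 mm of the rail's centre line and 0.14 rad of its direction, tilted under 0.07 rad, at rest (z of surge_arrester in the frame of board between 0.0255 and 0.031 m and x of surge_arrester in the frame of board between -0.006 and 0.006 m and angle between the y axis of each of surge_arrester, rcd, breaker_blue, breaker_green and the y axis of board, either way round below 0.14 rad and angle between each of surge_arrester, rcd, breaker_blue, breaker_green's own z axis and vertical below 0.07 rad and linear speed of each of surge_arrester, rcd, breaker_blue, breaker_green below 0.02 m/s and angular speed of each of surge_arrester, rcd, breaker_blue, breaker_green below 0.2 rad/s and z of rcd in the frame of board between 0.0255 and 0.031 m and x of rcd in the frame of board between -0.006 and 0.006 m and z of breaker_blue in the frame of board between 0.0255 and 0.031 m and x of breaker_blue in the frame of board between -0.006 and 0.006 m and z of breaker_green in the frame of board between 0.0255 and 0.031 m and x of breaker_green in the frame of board between -0.006 and 0.006 m and ((y of surge_arrester in the frame of main_switch between -0.0545 and -0.034 m and y of rcd in the frame of surge_arrester between -0.0545 and -0.034 m and y of breaker_blue in the frame of rcd between -0.0545 and -0.034 m and y of breaker_green in the frame of breaker_blue between -0.0545 and -0.034 m and y of breaker_blue in the frame of breaker_green between 0.034 and 0.0545 m) or (y of surge_arrester in the frame of main_switch between 0.034 and 0.0545 m and y of rcd in the frame of surge_arrester between 0.034 and 0.0545 m and y of breaker_blue in the frame of rcd between 0.034 and 0.0545 m and y of breaker_green in the frame of breaker_blue between 0.034 and 0.0545 m and y of breaker_blue in the frame of breaker_green between -0.0545 and -0.034 m))).
It fails at once if the spare orange breaker is pushed more than 20 mm from its place (distance of breaker_orange from where it was at the start of the episode above 0.02 m).
It fails at once if the drill is pushed more than 20 mm from its place (distance of drill from where it was at the start of the episode above 0.02 m).
It fails at once if the parts bin is pushed more than 20 mm from its place (distance of parts_bin from where it was at the start of the episode above 0.02 m).
It also fails if it takes over 99 s, if anything falls off the work surface, if the arm or the gripper's body presses on something with over 40 N, if the wrist force passes 120 N, or if a joint passes its speed limit or range.

### The arm

A 6-joint arm with a two-finger parallel gripper is mounted at the origin on the work surface. World frame = base frame: x ahead of the robot, y to its left, z up, the work surface at z = 0. Lengths are in m, angles in degrees, forces in N, time in s.
With the tool pointing down it reaches from about 0.4 to 0.825 m from the base axis. Payload 7 kg.
Tool frame: the origin (TCP) lies at the very end of the fingers, on their centre line; the grasp point (between the pads) lies 19 mm behind it; z points along the fingers, y is the line along which they close (so a half turn about z gives the same grasp; the last joint's range is limited). The gripper opens to 88 mm and grips with 3 to 60 N. Pads are 19 mm wide; open, the fingers measure 130 mm over their backs; the gripper's body (78 mm by 193 mm) begins 47 mm behind the grasp point.
Start: joints at [-50.128, 20.546, 0.682, 0, -70.136, -16.507], TCP at [0.268, -0.62, 0.227] pointing down, gripper open.
Joint ranges: [-176.03, 176.03], [-82.01, 121.73], [-58.28, 71.71], [-173.87, 95.51], [-174.79, -0.11], [-173.66, 173.66]. Speed limits (degrees/s): [136.94, 136.94, 172.46, 180, 180, 180].

### API

Orientations are given as [roll, pitch, yaw] about the fixed x, y, z axes, in that order (R = Rz(yaw) Ry(pitch) Rx(roll)).
In Python, from plant import r gives the robot as it stands. The module is installed in compiled form; this text tells all that it offers.
- The arm moves only by the tool jog_arm, never from a script. Its arguments are lists of equal length, an entry for each row: "travel": the shift along the tool's x, y, z each as a share of 50 cm, from -1 to 1, a list of three; "dr": the turn, a rotation vector about the tool's x, y, z each as a share of 360 degrees, from -1 to 1, a list of three; "claw": the opening, from 0 (shut) to 1 (fully open). A call has exactly 10 rows; each row is the pose to reach, as a shift and turn from the pose commanded when the call began, along the tool's axes at that moment, turning the shorter way round; what a row does not reach only later rows make up. A row lasts 1/8 s, in which the tool goes at most 62.5 mm and 10.7 degrees, less where a joint would pass 70% of its speed; a pose out of reach is approached as far as the arm can. A call with a number of a shift or a turn outside -1 to 1 is refused whole. A call with a gripper value outside its range is refused whole. The fingers move at their own pace and stop on an object; "newtons" is the grip in N (left out, the last holds). Time passes only in rows, so rows that repeat a pose let the fingers close, or fill a call up. It gives the time, the measured TCP pose, the force, the opening and the grip force at its end, in the units of the state.
- r.get_state(): the state, without advancing time (a new reading comes with each control period).
- r.capture(name): name is "side" or "top"; returns a dict with "pixels" (480x640x3 uint8, red, green, blue), "range_z" (480x640 float32, m along the optical axis (not along the pixel's ray), 0 where there is no reading), "fx", "fy", "cx", "cy" (pixels), "dist_coeffs" ([k1, k2, p1, p2, k3] as OpenCV has them; the pictures are not rectified), "position" and "attitude" of the camera in the world. Camera axes: x right, y up, looking along -z (the intrinsics and any distortion apply to the point x, -y, -z); pixel columns grow to the right and rows downward; lengths in m; the calibration is good to about 2 mm. A picture is of the moment at which its call begins.
- r.close_job(): hands the job in; it is judged then, once.
Trained networks look in the newest picture that a camera, given by its name, has taken for a name from the list of things; names that differ only in an ending like _2 or _b are one class to them, and where a whole thing is asked for, a point or a joint stands for the part that bears it (a point fixed in the world has none). Each returns a list of dicts, best first, with "conf" (0 to 1); they miss things now and then, are a little off and sometimes report something else, mostly with a low value. They report only what shows in the picture. A call takes as long as a camera call. They do not tell look-alikes from the thing itself.
- r.boxes_of(name, camera): "extent" ([left, top, right, bottom] in pixels, round what is visible of it).
- r.regions_of(name, camera): "pixels" (480x640 bool, what is visible of it) and "extent" ([left, top, right, bottom] in pixels, round what is visible of it).
- r.tip_of(name, camera): "at" ([column, row] in pixels: a listed point, or the origin of a listed thing).
The state is a dict: "time_s": time; "joints": joint angles; "qd": joint speeds; "joint_torque": joint torques, N m; "tcp_pos": TCP position; "eef_rot": TCP orientation; "contact_force": force on the tool from outside, world axes, zero at the start; "moment": the same for the moment, N m; "gripper_width": finger opening in m; "gripper_force": force on a finger pad.
Only numpy, scipy, OpenCV 4.12 (cv2) and the standard library are available. Lean on these libraries where they do the work, as an engineer would, in place of code of your own. Each camera call takes 0.05 s, during which the arm holds its last target. There are 200 camera calls.

## Working session

There is one attempt and no reset: what is moved stays moved. The work goes in short steps, Python scripts to look and compute and a tool call to move; the robot and the scene stay as the last step left them, time stands still between calls to the robot, and variables do not carry over. Pictures are saved under pics/ and viewed, at most 14 in all, crops included, and the job is handed in when it is done.

Besides the shell and the picture viewer there is one more tool, called after "Request:" as a command line: name --argument value ..., lists and objects as JSON in quotes. jog_arm: Moves the arm, as the interface text tells. Its arguments: {"type":"object","properties":{"travel":{"type":"array"},"dr":{"type":"array"},"claw":{"type":"array"},"newtons":{"type":"number"}},"required":["travel","dr","claw"]}

```bash
mkdir -p pics
cat > h.py <<'E'
import numpy as np,cv2
from plant import r
from scipy.spatial.transform import Rotation as R
def rot(a):
    a=np.array(a,float)
    if a.shape==(3,3): return a
    if a.size==4: return R.from_quat(a).as_matrix()
    return R.from_euler('xyz',a,degrees=True).as_matrix()
def cloud(c):
    K=np.array([[c['fx'],0,c['cx']],[0,c['fy'],c['cy']],[0,0,1]])
    v,u=np.mgrid[0:480,0:640]
    p=cv2.undistortPoints(np.stack([u,v],-1).reshape(-1,1,2).astype(float),K,np.array(c['dist_coeffs'],float)).reshape(480,640,2)
    z=c['range_z']
    P=np.stack([p[...,0]*z,-p[...,1]*z,-z],-1)
    W=P@rot(c['attitude']).T+np.array(c['position'])
    W[z==0]=np.nan
    return W
def save(c,n): cv2.imwrite('pics/'+n,c['pixels'][...,::-1])
E
python3 - <<'E'
from h import *
s=r.get_state();print(s)
for n in('top','side'):
    c=r.capture(n);save(c,n+'0.png');print(n,c['position'],c['attitude'],c['fx'])
    W=cloud(c)
    for k in ['board','main_switch','end_terminals','surge_arrester','rcd','breaker_blue','breaker_green','breaker_orange','drill','parts_bin']:
        for d in r.regions_of(k,n)[:3]:
            w=W[d['pixels']];w=w[~np.isnan(w[:,0])]
            print(k,round(d['conf'],2),np.round(d['extent']),np.round(np.median(w,0),3) if len(w) else None, np.round(np.nanpercentile(w,98,axis=0),3) if len(w) else '')
E
```

```text
{'time_s': 0.0, 'joints': array([-5.01284648e+01,  2.05886108e+01,  6.33622944e-01, -2.06990972e-02,
       -7.01331111e+01, -1.65067226e+01]), 'qd': array([ 0.09892128, -0.08271843,  0.06054704, -0.044478  , -0.03300175,
       -0.05652765]), 'joint_torque': array([-1.67032135e-04, -5.82702613e+01,  2.93050861e+01,  6.99724317e+00,
        6.79077086e-03, -1.48189620e-04]), 'tcp_pos': array([ 0.26748506, -0.61921935,  0.22565157]), 'eef_rot': array([ 1.79910003e+02, -6.37723168e-03, -1.56642232e+02]), 'contact_force': array([ 0.35099404, -0.15546411,  0.8176257 ]), 'moment': array([-0.02384218,  0.01124463, -0.01747016]), 'gripper_force': 0.0, 'gripper_width': 0.08748345782825626}
top [ 0.35700367 -0.01798988  1.04841294] [  8.25267201   1.55025794 -91.55879979] 460.01268541309236
board 0.62 [255. 133. 408. 225.] [ 0.649 -0.024  0.004] [0.76  0.148 0.036]
main_switch 0.89 [261. 145. 286. 188.] [0.667 0.107 0.079] [0.717 0.132 0.108]
end_terminals 0.83 [380. 166. 400. 196.] [ 0.628 -0.148  0.071] [ 0.661 -0.13   0.079]
surge_arrester 0.68 [248. 248. 279. 291.] [0.445 0.139 0.053] [0.
[... 1346 characters left out ...]
0.442 0.003 0.046] [0.494 0.022 0.078]
breaker_blue 0.4 [278. 114. 358. 165.] [ 0.681 -0.379  0.027] [ 0.783 -0.308  0.053]
breaker_green 0.75 [200. 213. 240. 255.] [0.661 0.126 0.075] [0.717 0.137 0.105]
breaker_green 0.63 [347. 194. 384. 228.] [ 0.434 -0.137  0.044] [ 0.481 -0.131  0.077]
breaker_green 0.52 [282. 166. 306. 190.] [ 0.627 -0.132  0.064] [ 0.663 -0.123  0.076]
breaker_orange 0.64 [240. 327. 287. 372.] [0.435 0.306 0.049] [0.483 0.318 0.078]
breaker_orange 0.62 [182. 171. 328. 279.] [ 0.642 -0.008  0.003] [0.762 0.161 0.034]
drill 0.9 [ 44. 245. 182. 364.] [0.644 0.383 0.176] [0.781 0.408 0.208]
parts_bin 0.68 [280. 113. 358. 164.] [ 0.681 -0.377  0.026] [ 0.783 -0.308  0.053]
```

Run:
```python
from h import *
im=cv2.imread('pics/top0.png')
cv2.imwrite('pics/a.png',cv2.resize(im[80:375,110:520],None,fx=1.95,fy=1.95,interpolation=cv2.INTER_CUBIC))
im=cv2.imread('pics/side0.png')
cv2.imwrite('pics/b.png',cv2.resize(im[100:400,160:420],None,fx=2,fy=2,interpolation=cv2.INTER_CUBIC))
c=r.capture('top');W=cloud(c);np.save('W.npy',W);np.save('pix.npy',c['pixels'])
# housings tops at z ~.05 & noses ~.068
for n,(x,y),lo,hi in [('surge',(.445,.139),.045,.06),('rcd',(.444,-.276),.045,.06),('blueA',(.449,-.012),.045,.06),('B',(.298,.184),.045,.06),('green',(.439,-.153),.045,.06),('orange',(.441,.283),.045,.06),('main',(.667,.107),.07,.09),('term',(.628,-.148),.07,.09)]:
    near=np.hypot(W[...,0]-x,W[...,1]-y)<.065
    for a,b in((lo,hi),(hi,hi+.014)):
        m=near&(W[...,2]>a)&(W[...,2]<b)
        q=W[m]
        if len(q)<20: print(n,'few');continue
        rc=cv2.minAreaRect((q[:,:2]*1000).astype(np.float32));print(n,a,len(q),np.round(rc[0],1),np.round(rc[1],1),round(rc[2],1),np.round(np.median(q[:,2]),4))
# rail
q=W[(W[...,2]>.030)&(W[...,2]<.038)&(W[...,0]>.58)&(W[...,0]<.72)&(abs(W[...,1]+.01)<.2)]
rc=cv2.minAreaRect((q[:,:2]*1000).astype(np.float32));print('rail',rc,np.median(q[:,2]))
q=W[(W[...,2]>.015)&(W[...,2]<.028)&(W[...,0]>.5)&(abs(W[...,1]+.01)<.2)]
rc=cv2.minAreaRect((q[:,:2]*1000).astype(np.float32));print('tray',rc,len(q),np.median(q[:,2]))
```

```text
surge 0.045 310 [447.6 143.1] [84.9 36.1] 21.1 0.05
surge 0.06 353 [447.6 143.4] [45. 36.] 21.3 0.0679
rcd 0.045 338 [ 446.6 -281.8] [85.7 37.3] 15.9 0.0501
rcd 0.06 330 [ 446.8 -282.4] [45.1 38.2] 15.6 0.068
blueA 0.045 292 [453.7 -13. ] [35.7 84.9] 67.4 0.05
blueA 0.06 281 [453.6 -12.8] [35.9 45. ] 67.6 0.068
B 0.045 307 [297.1 187.5] [83.9 35.5] 48.2 0.0498
B 0.06 278 [297.7 187.1] [44.5 33.7] 48.8 0.0676
green 0.045 309 [ 441.7 -156.1] [36.  85.1] 85.2 0.05
green 0.06 300 [ 441.7 -156.2] [36.5 45.3] 86.6 0.068
orange 0.045 334 [444.7 290.7] [85.2 36.7] 7.3 0.0499
orange 0.06 290 [444.7 291.6] [45.7 37.2] 6.2 0.0677
main 0.07 320 [679.1 109.2] [36.7 86.7] 80.6 0.0782
main 0.09 283 [679.3 109.4] [37.1 45.9] 81.4 0.096
term 0.07 249 [ 633.9 -149.8] [35.9 59.1] 80.8 0.0757
term few
rail ((658.3369140625, -29.355865478515625), (321.13873291015625, 84.46206665039062), 84.1174545288086) 0.03415599170717021
tray ((657.4000854492188, -17.686203002929688), (342.27392578125, 182.38534545898438), 80.20480346679688) 999 0.022913494862927264
```

View pics/a.png

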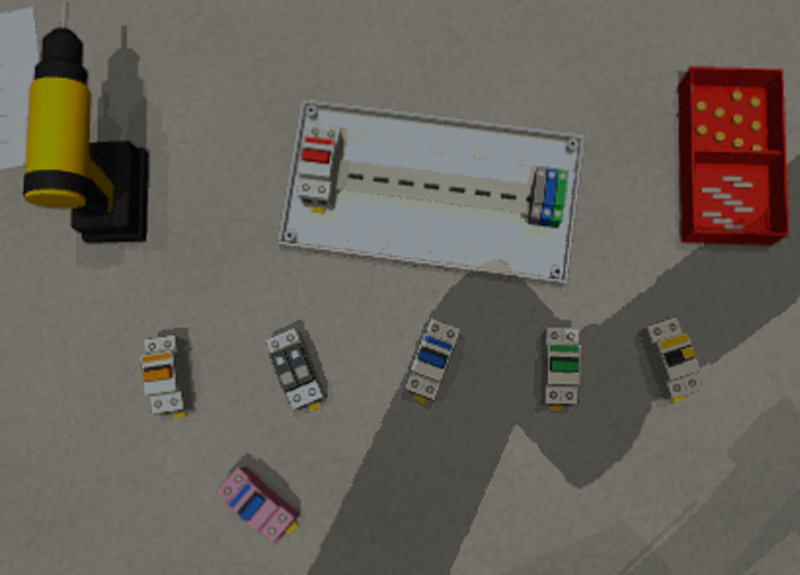

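View pics/b.png

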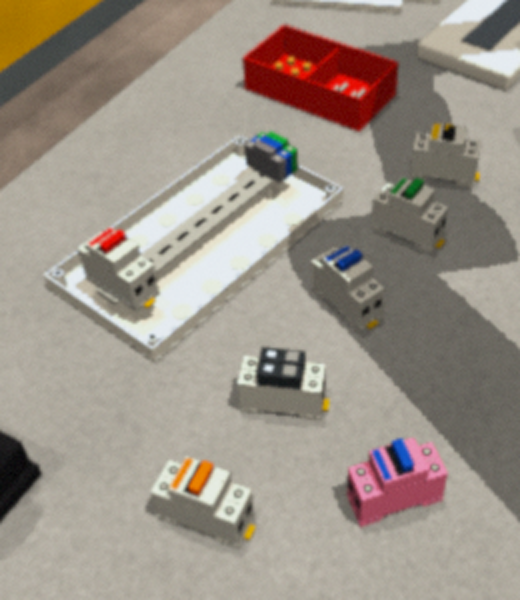

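Candidates in the top crop: orange (160,375), surge arrester with two black cartridges (296,370), blue (432,360), green (562,365), RCD with yellow strip and black toggle (673,358). The pink look-alike is at (258,503), and its housing is pink, so it is excluded. All yellow tabs and the main switch's tab (318,210) face the robot, so no half turns are needed. The crop itself already settles the choice.

```bash
cat > go.py <<'E'
# usage: go.py x,y,z,theta ...   (mm, deg; theta = device x axis direction): moves from the present pose
import sys
from h import *
s=r.get_state();p=np.array(s['tcp_pos']);T=rot(s['eef_rot'])
print('t',round(s['time_s'],2),'tcp',np.round(p*1000,1),np.round(s['eef_rot'],2),'w',round(s['gripper_width'],4),'F',np.round(s['contact_force'],1))
for a in sys.argv[1:]:
    x,y,z,th=map(float,a.split(','))
    G=R.from_euler('xyz',[180,0,th-90],degrees=True).as_matrix()
    print(a,np.round(T.T@(np.array([x,y,z])/1000-p)/.5,4).tolist(),np.round(R.from_matrix(T.T@G).as_rotvec(degrees=True)/360,4).tolist())
E
python3 go.py 450,-280,227,21.2 447.6,143.2,150,21.2
```

```text
t 1.15 tcp [ 267.7 -619.6  226.5] [ 180.      0.   -156.63] w 0.0875 F [ 0.3  0.5 -0.5]
450,-280,227,21.2 [-0.6041, 0.4789, -0.0009] [0.0, 0.0, -0.244]
447.6,143.2,150,21.2 [-0.9354, 1.2578, 0.1532] [0.0, 0.0, -0.244]
```

Request:
jog_arm --travel '[[-0.604, 0.479, 0], [-0.604, 0.479, 0], [-0.604, 0.479, 0], [-0.604, 0.479, 0], [-0.604, 0.479, 0], [-0.604, 0.479, 0], [-0.604, 0.479, 0], [-0.604, 0.479, 0], [-0.604, 0.479, 0], [-0.604, 0.479, 0]]' --dr '[[0, 0, -0.244], [0, 0, -0.244], [0, 0, -0.244], [0, 0, -0.244], [0, 0, -0.244], [0, 0, -0.244], [0, 0, -0.244], [0, 0, -0.244], [0, 0, -0.244], [0, 0, -0.244]]' --claw '[1, 1, 1, 1, 1, 1, 1, 1, 1, 1]' --newtons 30

```text
time_s: 2.4
tcp_pos: [0.4498, -0.2802, 0.2266]
eef_rot: [-180.0, -0.0, -69.0]
contact_force: [0.1, -1.0, -0.7]
gripper_width: 0.0879
gripper_force: 0.0
```

```bash
python3 go.py 447.6,143.2,150,21.2
```

```text
t 2.4 tcp [ 449.8 -280.2  226.6] [-1.7999e+02 -1.0000e-02 -6.9000e+01] w 0.0879 F [ 0.1 -1.  -0.7]
447.6,143.2,150,21.2 [-0.7922, -0.2993, 0.1532] [-0.0, -0.0, -0.0006]
```

Request:
jog_arm --travel '[[-0.792, -0.299, 0.05], [-0.792, -0.299, 0.05], [-0.792, -0.299, 0.05], [-0.792, -0.299, 0.05], [-0.792, -0.299, 0.05], [-0.792, -0.299, 0.153], [-0.792, -0.299, 0.153], [-0.792, -0.299, 0.153], [-0.792, -0.299, 0.153], [-0.792, -0.299, 0.153]]' --dr '[[0, 0, 0], [0, 0, 0], [0, 0, 0], [0, 0, 0], [0, 0, 0], [0, 0, 0], [0, 0, 0], [0, 0, 0], [0, 0, 0], [0, 0, 0]]' --claw '[1, 1, 1, 1, 1, 1, 1, 1, 1, 1]'

```text
time_s: 3.65
tcp_pos: [0.4465, 0.1425, 0.1507]
eef_rot: [-179.9, 0.0, -68.9]
contact_force: [-0.4, -0.2, -0.4]
gripper_width: 0.0878
gripper_force: 0.0
```

```bash
python3 go.py 447.6,143.2,54,21.2
python3 - <<'E'
from h import *
c=r.capture('side');cv2.imwrite('pics/c.png',cv2.resize(c['pixels'][180:360,200:440,::-1],None,fx=2.5,fy=2.5))
E
```

```text
t 3.65 tcp [446.5 142.5 150.7] [-1.7994e+02  2.0000e-02 -6.8930e+01] w 0.0878 F [-0.4 -0.2 -0.4]
447.6,143.2,54,21.2 [-0.0005, -0.0025, 0.1933] [-0.0002, 0.0, -0.0004]
```

View pics/c.png

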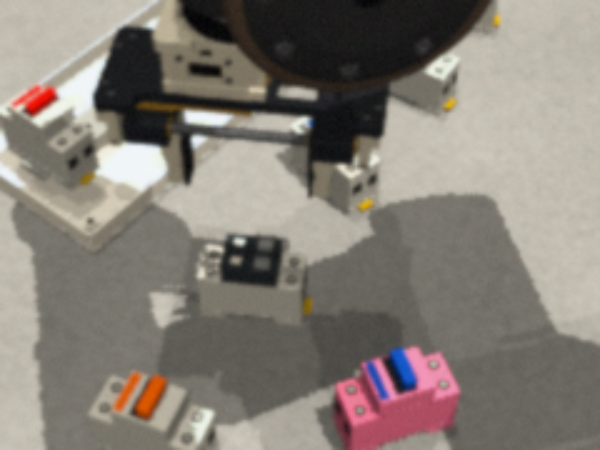

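The gripper sits above the surge arrester (250,260), with its finger line along the device. I'll descend, grip and lift.

Request:
jog_arm --travel '[[0, -0.002, 0.08], [0, -0.002, 0.14], [0, -0.002, 0.18], [0, -0.002, 0.192], [0, -0.002, 0.192], [0, -0.002, 0.192], [0, -0.002, 0.192], [0, -0.002, 0.192], [0, -0.002, 0.192], [0, -0.002, 0.192]]' --dr '[[0, 0, 0], [0, 0, 0], [0, 0, 0], [0, 0, 0], [0, 0, 0], [0, 0, 0], [0, 0, 0], [0, 0, 0], [0, 0, 0], [0, 0, 0]]' --claw '[1, 1, 1, 1, 1, 0.3, 0.3, 0.3, 0.3, 0.3]' --newtons 30

```text
time_s: 4.95
tcp_pos: [0.4472, 0.1438, 0.0542]
eef_rot: [-180.0, 0.0, -68.8]
contact_force: [-0.4, -0.6, -0.5]
gripper_width: 0.0442
gripper_force: 30.0
```

```bash
python3 go.py 447.6,143.2,190,21.2 671.8,66.9,190,-9.8  671.8,66.9,100,-9.8
```

```text
t 4.95 tcp [447.2 143.8  54.2] [-179.97    0.    -68.78] w 0.0442 F [-0.4 -0.6 -0.5]
447.6,143.2,190,21.2 [0.0014, -0.0005, -0.2716] [-0.0001, 0.0, 0.0001]
671.8,66.9,190,-9.8 [0.3059, -0.3633, -0.2715] [-0.0001, 0.0, 0.0862]
671.8,66.9,100,-9.8 [0.3059, -0.3632, -0.0915] [-0.0001, 0.0, 0.0862]
```

Request:
jog_arm --travel '[[0, 0, -0.1], [0, 0, -0.2], [0, 0, -0.27], [0.306, -0.363, -0.27], [0.306, -0.363, -0.27], [0.306, -0.363, -0.27], [0.306, -0.363, -0.27], [0.306, -0.363, -0.27], [0.306, -0.363, -0.27], [0.306, -0.363, -0.27]]' --dr '[[0, 0, 0], [0, 0, 0], [0, 0, 0], [0, 0, 0.086], [0, 0, 0.086], [0, 0, 0.086], [0, 0, 0.086], [0, 0, 0.086], [0, 0, 0.086], [0, 0, 0.086]]' --claw '[0.3, 0.3, 0.3, 0.3, 0.3, 0.3, 0.3, 0.3, 0.3, 0.3]'

```text
time_s: 6.2
tcp_pos: [0.6707, 0.067, 0.1891]
eef_rot: [180.0, 0.0, -99.7]
contact_force: [-0.1, -1.1, -2.4]
gripper_width: 0.0446
gripper_force: 30.0
```

```bash
python3 go.py 671.8,66.9,82,-9.8
python3 - <<'E'
from h import *
c=r.capture('side');cv2.imwrite('pics/d.png',cv2.resize(c['pixels'][130:300,150:350,::-1],None,fx=3,fy=3))
E
```

```text
t 6.2 tcp [670.7  67.  189.1] [179.98   0.   -99.72] w 0.0446 F [-0.1 -1.1 -2.4]
671.8,66.9,82,-9.8 [-0.0001, -0.0023, 0.2142] [0.0001, 0.0, 0.0002]
```

View pics/d.png

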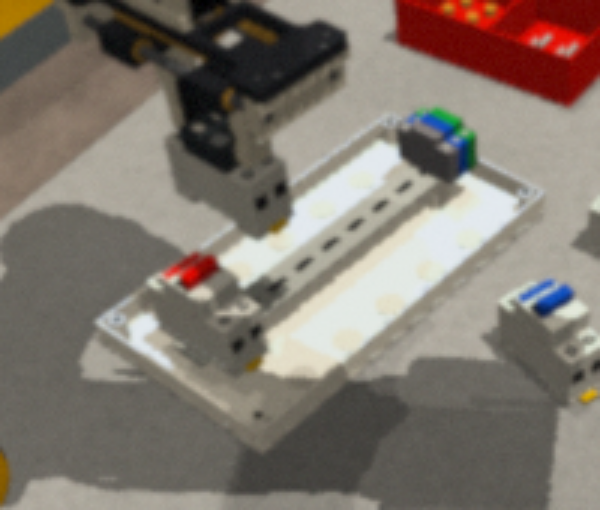

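The surge arrester is held upright at (225,185), level and above its slot beside the main switch. I'll lower it.

Request:
jog_arm --travel '[[0, -0.002, 0.08], [0, -0.002, 0.13], [0, -0.002, 0.16], [0, -0.002, 0.18], [0, -0.002, 0.195], [0, -0.002, 0.205], [0, -0.002, 0.213], [0, -0.002, 0.213], [0, -0.002, 0.213], [0, -0.002, 0.213]]' --dr '[[0, 0, 0], [0, 0, 0], [0, 0, 0], [0, 0, 0], [0, 0, 0], [0, 0, 0], [0, 0, 0], [0, 0, 0], [0, 0, 0], [0, 0, 0]]' --claw '[0.3, 0.3, 0.3, 0.3, 0.3, 0.3, 0.3, 0.3, 0.3, 0.3]'

```text
time_s: 7.5
tcp_pos: [0.6726, 0.0664, 0.0828]
eef_rot: [-180.0, 0.0, -99.8]
contact_force: [0.5, 0.5, -1.7]
gripper_width: 0.0447
gripper_force: 30.0
```

```bash
python3 go.py 671,67,190,-9.8 446.7,-282.1,200,15.8
```

```text
t 7.5 tcp [672.6  66.4  82.8] [-1.7998e+02  1.0000e-02 -9.9760e+01] w 0.0447 F [ 0.5  0.5 -1.7]
671,67,190,-9.8 [-0.0006, 0.0033, -0.2144] [-0.0, 0.0, 0.0001]
446.7,-282.1,200,15.8 [0.7635, 0.3271, -0.2346] [-0.0, 0.0, -0.071]
```

Open, rise and head for the RCD.

Request:
jog_arm --travel '[[0, 0, 0], [0, 0, 0], [0, 0, 0], [0, 0, -0.04], [0, 0, -0.12], [0, 0, -0.2], [0.764, 0.327, -0.235], [0.764, 0.327, -0.235], [0.764, 0.327, -0.235], [0.764, 0.327, -0.235]]' --dr '[[0, 0, 0], [0, 0, 0], [0, 0, 0], [0, 0, 0], [0, 0, 0], [0, 0, 0], [0, 0, -0.071], [0, 0, -0.071], [0, 0, -0.071], [0, 0, -0.071]]' --claw '[1, 1, 1, 1, 1, 1, 1, 1, 1, 1]'

```text
time_s: 8.75
tcp_pos: [0.5356, -0.1446, 0.1936]
eef_rot: [-180.0, -0.0, -74.1]
contact_force: [0.7, -1.3, 0.5]
gripper_width: 0.0875
gripper_force: 0.0
```

```bash
cat > chk.py <<'E'
from h import *
import sys
c=r.capture('top');W=cloud(c)
x,y=679.2,109.3;t=np.radians(9.9);u=np.array([-np.sin(t),-np.cos(t)]);n=np.array([np.cos(t),-np.sin(t)])
q=W[(W[...,2]>.07)&(W[...,2]<.085)]*1000;d=q[:,:2]-[x,y];a=d@u;b=d@n
for k in range(int(sys.argv[1])+1):
    m=(abs(a-43*k)<21)&(abs(b)<60)
    if m.sum()<20: print(k,'few');continue
    rc=cv2.minAreaRect(q[m,:2].astype(np.float32)); e=np.array(rc[0])-[x,y]
    print(k,'along',round(e@u,1),'off',round(e@n,1),'size',np.round(rc[1],1),round(rc[2],1),'z',np.round(np.median(q[m,2]),1),m.sum())
if len(sys.argv)>2: save(c,sys.argv[2])
E
python3 chk.py 1; python3 go.py 446.7,-282.1,150,15.8
```

```text
0 few
1 few
t 8.8 tcp [ 531.5 -148.6  194. ] [179.94  -0.   -74.29] w 0.0879 F [-5.3 -2.5 -1.5]
446.7,-282.1,150,15.8 [0.2111, 0.2354, 0.0882] [0.0002, -0.0, -0.0003]
```

Request:
jog_arm --travel '[[0.21, 0.235, 0.02], [0.21, 0.235, 0.02], [0.21, 0.235, 0.05], [0.21, 0.235, 0.088], [0.21, 0.235, 0.088], [0.21, 0.235, 0.088], [0.21, 0.235, 0.088], [0.21, 0.235, 0.088], [0.21, 0.235, 0.088], [0.21, 0.235, 0.088]]' --dr '[[0, 0, 0], [0, 0, 0], [0, 0, 0], [0, 0, 0], [0, 0, 0], [0, 0, 0], [0, 0, 0], [0, 0, 0], [0, 0, 0], [0, 0, 0]]' --claw '[1, 1, 1, 1, 1, 1, 1, 1, 1, 1]'

```text
time_s: 10.05
tcp_pos: [0.4524, -0.2762, 0.1492]
eef_rot: [-180.0, -0.0, -74.2]
contact_force: [0.2, -0.4, -0.0]
gripper_width: 0.0875
gripper_force: 0.0
```

```bash
python3 chk.py 1 e.png; python3 go.py 446.7,-282.1,54,15.8
```

```text
0 along 0.4 off -0.1 size [36.4 86.5] 80.5 z 77.9 303
1 along 44.3 off 1.5 size [36.1 86.4] 80.5 z 77.8 296
t 10.1 tcp [ 452.3 -276.2  149.1] [-180.     -0.    -74.19] w 0.0876 F [0.4 0.1 0.1]
446.7,-282.1,54,15.8 [0.0083, 0.0141, 0.1903] [-0.0, -0.0, 0.0]
```

Surge is seated: its height matches the main switch (77.8 vs 77.9 mm), at a pitch of 44 mm. Next, the RCD.

Request:
jog_arm --travel '[[0.008, 0.014, 0.08], [0.008, 0.014, 0.14], [0.008, 0.014, 0.18], [0.008, 0.014, 0.19], [0.008, 0.014, 0.19], [0.008, 0.014, 0.19], [0.008, 0.014, 0.19], [0.008, 0.014, 0.19], [0.008, 0.014, 0.19], [0.008, 0.014, 0.19]]' --dr '[[0, 0, 0], [0, 0, 0], [0, 0, 0], [0, 0, 0], [0, 0, 0], [0, 0, 0], [0, 0, 0], [0, 0, 0], [0, 0, 0], [0, 0, 0]]' --claw '[1, 1, 1, 1, 1, 0.3, 0.3, 0.3, 0.3, 0.3]'

```text
time_s: 11.35
tcp_pos: [0.4468, -0.282, 0.0542]
eef_rot: [-180.0, -0.0, -74.2]
contact_force: [-0.6, 0.7, 1.2]
gripper_width: 0.0443
gripper_force: 30.0
```

```bash
python3 go.py 446.7,-282.1,190,15.8 663.7,23.6,190,-9.8
```

```text
t 11.35 tcp [ 446.8 -282.    54.2] [-1.7998e+02 -1.0000e-02 -7.4190e+01] w 0.0443 F [-0.6  0.7  1.2]
446.7,-282.1,190,15.8 [0.0001, 0.0002, -0.2716] [-0.0, -0.0, 0.0]
663.7,23.6,190,-9.8 [-0.4699, -0.5839, -0.2715] [-0.0001, -0.0, 0.0711]
```

Request:
jog_arm --travel '[[0, 0, -0.12], [0, 0, -0.24], [-0.06, -0.075, -0.27], [-0.47, -0.584, -0.27], [-0.47, -0.584, -0.27], [-0.47, -0.584, -0.27], [-0.47, -0.584, -0.27], [-0.47, -0.584, -0.27], [-0.47, -0.584, -0.27], [-0.47, -0.584, -0.27]]' --dr '[[0, 0, 0], [0, 0, 0], [0, 0, 0], [0, 0, 0.071], [0, 0, 0.071], [0, 0, 0.071], [0, 0, 0.071], [0, 0, 0.071], [0, 0, 0.071], [0, 0, 0.071]]' --claw '[0.3, 0.3, 0.3, 0.3, 0.3, 0.3, 0.3, 0.3, 0.3, 0.3]'

```text
time_s: 12.6
tcp_pos: [0.6635, 0.0249, 0.1877]
eef_rot: [179.9, -0.0, -99.7]
contact_force: [0.1, -1.7, -2.2]
gripper_width: 0.0446
gripper_force: 30.0
```

```bash
python3 -c "
from h import *
r.capture('side');r.capture('side')"; python3 go.py 663.7,23.6,82.2,-9.8
```

```text
t 12.7 tcp [662.8  23.2 188.4] [ 1.7991e+02 -3.0000e-02 -9.9770e+01] w 0.0448 F [ 0.7 -0.7 -2.9]
663.7,23.6,82.2,-9.8 [-0.0013, -0.002, 0.2124] [0.0003, -0.0001, 0.0001]
```

Request:
jog_arm --travel '[[-0.001, -0.002, 0.08], [-0.001, -0.002, 0.13], [-0.001, -0.002, 0.16], [-0.001, -0.002, 0.18], [-0.001, -0.002, 0.195], [-0.001, -0.002, 0.205], [-0.001, -0.002, 0.212], [-0.001, -0.002, 0.212], [-0.001, -0.002, 0.212], [-0.001, -0.002, 0.212]]' --dr '[[0, 0, 0], [0, 0, 0], [0, 0, 0], [0, 0, 0], [0, 0, 0], [0, 0, 0], [0, 0, 0], [0, 0, 0], [0, 0, 0], [0, 0, 0]]' --claw '[0.3, 0.3, 0.3, 0.3, 0.3, 0.3, 0.3, 0.3, 0.3, 0.3]'

```text
time_s: 13.95
tcp_pos: [0.6648, 0.0241, 0.0834]
eef_rot: [-180.0, 0.0, -99.7]
contact_force: [0.4, 0.1, -2.8]
gripper_width: 0.0445
gripper_force: 30.0
```

```bash
python3 go.py 453.6,-12.9,200,-22.5
```

```text
t 13.95 tcp [664.8  24.1  83.4] [-1.7998e+02  1.0000e-02 -9.9750e+01] w 0.0445 F [ 0.4  0.1 -2.8]
453.6,-12.9,200,-22.5 [0.1443, 0.4037, -0.2335] [-0.0001, 0.0, 0.0354]
```

Request:
jog_arm --travel '[[0, 0, 0.002], [0, 0, 0.002], [0, 0, 0.002], [0, 0, -0.04], [0, 0, -0.12], [0, 0, -0.2], [0.144, 0.404, -0.234], [0.144, 0.404, -0.234], [0.144, 0.404, -0.234], [0.144, 0.404, -0.234]]' --dr '[[0, 0, 0], [0, 0, 0], [0, 0, 0], [0, 0, 0], [0, 0, 0], [0, 0, 0], [0, 0, 0.035], [0, 0, 0.035], [0, 0, 0.035], [0, 0, 0.035]]' --claw '[0.3, 1, 1, 1, 1, 1, 1, 1, 1, 1]'

```text
time_s: 15.2
tcp_pos: [0.4507, -0.0135, 0.2008]
eef_rot: [-179.9, 0.1, -112.4]
contact_force: [1.4, 0.6, 0.0]
gripper_width: 0.0878
gripper_force: 0.0
```

```bash
python3 -c "
from h import *
r.capture('side');r.capture('side')"; python3 go.py 453.6,-12.9,54,-22.5;python3 chk.py 2
```

```text
t 15.3 tcp [451.2 -13.3 201.3] [-1.7992e+02  1.1000e-01 -1.1235e+02] w 0.0876 F [ 0.4 -0.7  0.4]
453.6,-12.9,54,-22.5 [-0.002, -0.0038, 0.2945] [-0.0002, 0.0003, 0.0004]
0 along 0.3 off -0.4 size [37.  87.3] 81.0 z 78.0 307
1 along 43.8 off 2.5 size [36.3 84.1] 79.1 z 78.0 144
2 along 88.1 off 37.1 size [35.4 15.1] 79.7 z 77.9 98
```

Request:
jog_arm --travel '[[-0.002, -0.004, 0.1], [-0.002, -0.004, 0.18], [-0.002, -0.004, 0.25], [-0.002, -0.004, 0.285], [-0.002, -0.004, 0.294], [-0.002, -0.004, 0.294], [-0.002, -0.004, 0.294], [-0.002, -0.004, 0.294], [-0.002, -0.004, 0.294], [-0.002, -0.004, 0.294]]' --dr '[[0, 0, 0], [0, 0, 0], [0, 0, 0], [0, 0, 0], [0, 0, 0], [0, 0, 0], [0, 0, 0], [0, 0, 0], [0, 0, 0], [0, 0, 0]]' --claw '[1, 1, 1, 1, 1, 1, 0.3, 0.3, 0.3, 0.3]'

```text
time_s: 16.6
tcp_pos: [0.4558, -0.0125, 0.0534]
eef_rot: [-180.0, 0.0, -112.4]
contact_force: [-1.0, 0.2, 1.3]
gripper_width: 0.0533
gripper_force: 0.0
```

```bash
python3 go.py 656.3,-18.8,190,-9.8
```

```text
t 16.6 tcp [455.8 -12.5  53.4] [-1.7998e+02  2.0000e-02 -1.1235e+02] w 0.0533 F [-1.   0.2  1.3]
656.3,-18.8,190,-9.8 [-0.141, -0.3758, -0.2731] [-0.0001, 0.0001, -0.0349]
```

Request:
jog_arm --travel '[[0, 0, 0], [0, 0, 0], [0, 0, -0.08], [0, 0, -0.2], [-0.014, -0.038, -0.272], [-0.141, -0.376, -0.272], [-0.141, -0.376, -0.272], [-0.141, -0.376, -0.272], [-0.141, -0.376, -0.272], [-0.141, -0.376, -0.272]]' --dr '[[0, 0, 0], [0, 0, 0], [0, 0, 0], [0, 0, 0], [0, 0, 0], [0, 0, -0.035], [0, 0, -0.035], [0, 0, -0.035], [0, 0, -0.035], [0, 0, -0.035]]' --claw '[0.3, 0.3, 0.3, 0.3, 0.3, 0.3, 0.3, 0.3, 0.3, 0.3]'

```text
time_s: 17.85
tcp_pos: [0.6556, -0.0191, 0.1875]
eef_rot: [179.8, -0.0, -99.8]
contact_force: [0.2, -0.3, -3.2]
gripper_width: 0.0448
gripper_force: 30.0
```

```bash
python3 -c "
from h import *
c=r.capture('side');c=r.capture('side');cv2.imwrite('pics/f.png',cv2.resize(c['pixels'][110:300,150:400,::-1],None,fx=3,fy=3))"; python3 go.py 656.3,-18.8,82,-9.8
```

```text
t 17.95 tcp [655.4 -18.9 189. ] [179.97  -0.   -99.75] w 0.045 F [-0.1 -0.5 -2.1]
656.3,-18.8,82,-9.8 [-0.0005, -0.0019, 0.2139] [0.0001, -0.0, 0.0001]
```

View pics/f.png

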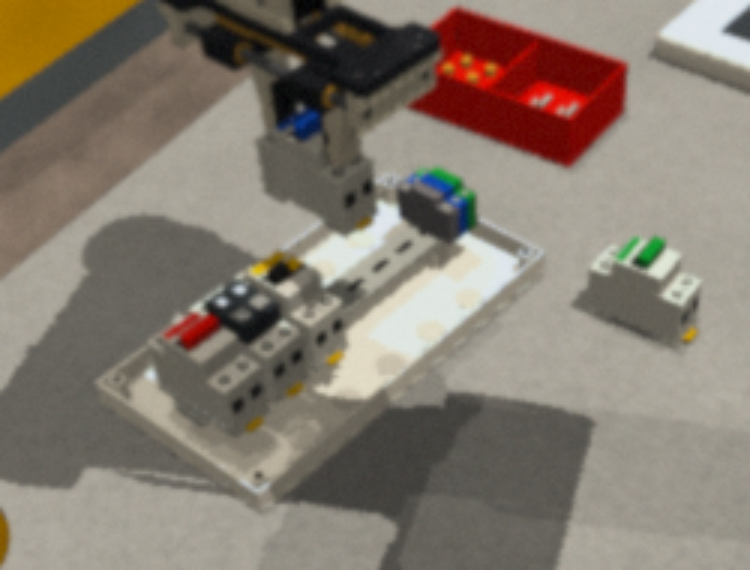

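Main switch, surge (240,310) and RCD (285,275) sit in a row, and blue is held level at (310,165). I'll lower blue. Its grasp was at 53.4, so it seats at about 81.5.

Request:
jog_arm --travel '[[-0.001, -0.002, 0.08], [-0.001, -0.002, 0.13], [-0.001, -0.002, 0.16], [-0.001, -0.002, 0.18], [-0.001, -0.002, 0.195], [-0.001, -0.002, 0.205], [-0.001, -0.002, 0.213], [-0.001, -0.002, 0.213], [-0.001, -0.002, 0.213], [-0.001, -0.002, 0.213]]' --dr '[[0, 0, 0], [0, 0, 0], [0, 0, 0], [0, 0, 0], [0, 0, 0], [0, 0, 0], [0, 0, 0], [0, 0, 0], [0, 0, 0], [0, 0, 0]]' --claw '[0.3, 0.3, 0.3, 0.3, 0.3, 0.3, 0.3, 0.3, 0.3, 0.3]'

```text
time_s: 19.2
tcp_pos: [0.6576, -0.0185, 0.0829]
eef_rot: [-180.0, 0.0, -99.8]
contact_force: [0.7, -0.6, -2.9]
gripper_width: 0.0446
gripper_force: 30.0
```

```bash
python3 go.py 441.7,-156.2,200,-4.2
```

```text
t 19.2 tcp [657.6 -18.5  82.9] [-1.7997e+02  1.0000e-02 -9.9750e+01] w 0.0446 F [ 0.7 -0.6 -2.9]
441.7,-156.2,200,-4.2 [0.3445, 0.3788, -0.2344] [-0.0001, 0.0, -0.0154]
```

Request:
jog_arm --travel '[[0, 0, 0.002], [0, 0, 0.002], [0, 0, 0.002], [0, 0, -0.04], [0, 0, -0.12], [0, 0, -0.2], [0.344, 0.379, -0.234], [0.344, 0.379, -0.234], [0.344, 0.379, -0.234], [0.344, 0.379, -0.234]]' --dr '[[0, 0, 0], [0, 0, 0], [0, 0, 0], [0, 0, 0], [0, 0, 0], [0, 0, 0], [0, 0, -0.015], [0, 0, -0.015], [0, 0, -0.015], [0, 0, -0.015]]' --claw '[0.3, 1, 1, 1, 1, 1, 1, 1, 1, 1]'

```text
time_s: 20.45
tcp_pos: [0.4453, -0.1534, 0.1997]
eef_rot: [-179.9, -0.0, -94.3]
contact_force: [0.6, -2.0, 0.1]
gripper_width: 0.0877
gripper_force: 0.0
```

```bash
python3 -c "
from h import *
r.capture('side');r.capture('side')"; python3 go.py 441.7,-156.2,54,-4.2;python3 chk.py 3
```

```text
t 20.55 tcp [ 442.6 -154.3  200.2] [-1.7994e+02  4.0000e-02 -9.4500e+01] w 0.088 F [1.4 0.3 1.3]
441.7,-156.2,54,-4.2 [0.004, 0.0019, 0.2925] [-0.0002, 0.0001, -0.0008]
0 along 0.5 off -0.5 size [36.1 86.2] 80.5 z 78.1 305
1 along 43.8 off 1.6 size [36.8 86.2] 80.4 z 77.8 300
2 along 87.6 off 0.7 size [36.4 85.3] 80.2 z 77.9 293
3 along 131.2 off 0.9 size [36.1 85.4] 80.1 z 78.1 256
```

Request:
jog_arm --travel '[[0.003, 0.001, 0.1], [0.003, 0.001, 0.18], [0.003, 0.001, 0.25], [0.003, 0.001, 0.285], [0.003, 0.001, 0.292], [0.003, 0.001, 0.292], [0.003, 0.001, 0.292], [0.003, 0.001, 0.292], [0.003, 0.001, 0.292], [0.003, 0.001, 0.292]]' --dr '[[0, 0, 0], [0, 0, 0], [0, 0, 0], [0, 0, 0], [0, 0, 0], [0, 0, 0], [0, 0, 0], [0, 0, 0], [0, 0, 0], [0, 0, 0]]' --claw '[1, 1, 1, 1, 1, 0.3, 0.3, 0.3, 0.3, 0.3]'

```text
time_s: 21.85
tcp_pos: [0.4456, -0.154, 0.0532]
eef_rot: [179.9, -0.0, -94.4]
contact_force: [-2.8, 0.6, 5.3]
gripper_width: 0.0448
gripper_force: 30.0
```

```bash
python3 go.py 648.8,-62.1,190,-9.8
```

```text
t 21.85 tcp [ 445.6 -154.    53.2] [179.94  -0.   -94.37] w 0.0448 F [-2.8  0.6  5.3]
648.8,-62.1,190,-9.8 [-0.2143, -0.391, -0.274] [0.0002, -0.0, 0.0151]
```

Request:
jog_arm --travel '[[0, 0, 0], [0, 0, -0.08], [0, 0, -0.2], [-0.02, -0.039, -0.273], [-0.218, -0.391, -0.273], [-0.218, -0.391, -0.273], [-0.218, -0.391, -0.273], [-0.218, -0.391, -0.273], [-0.218, -0.391, -0.273], [-0.218, -0.391, -0.273]]' --dr '[[0, 0, 0], [0, 0, 0], [0, 0, 0], [0, 0, 0], [0, 0, 0.015], [0, 0, 0.015], [0, 0, 0.015], [0, 0, 0.015], [0, 0, 0.015], [0, 0, 0.015]]' --claw '[0.3, 0.3, 0.3, 0.3, 0.3, 0.3, 0.3, 0.3, 0.3, 0.3]'

```text
time_s: 23.1
tcp_pos: [0.6486, -0.0605, 0.1894]
eef_rot: [180.0, -0.0, -99.8]
contact_force: [-0.3, -0.6, -2.1]
gripper_width: 0.0449
gripper_force: 30.0
```

```bash
python3 -c "
from h import *
r.capture('side');c=r.capture('side');cv2.imwrite('pics/g.png',cv2.resize(c['pixels'][110:300,150:400,::-1],None,fx=3,fy=3))"; python3 go.py 648.8,-60.1,82,-9.8
```

```text
t 23.2 tcp [648.7 -60.7 190.1] [-1.7998e+02  1.0000e-02 -9.9790e+01] w 0.0446 F [ 0.1  0.6 -2.1]
648.8,-60.1,82,-9.8 [-0.0011, 0.0, 0.2161] [-0.0, 0.0, 0.0]
```

View pics/g.png

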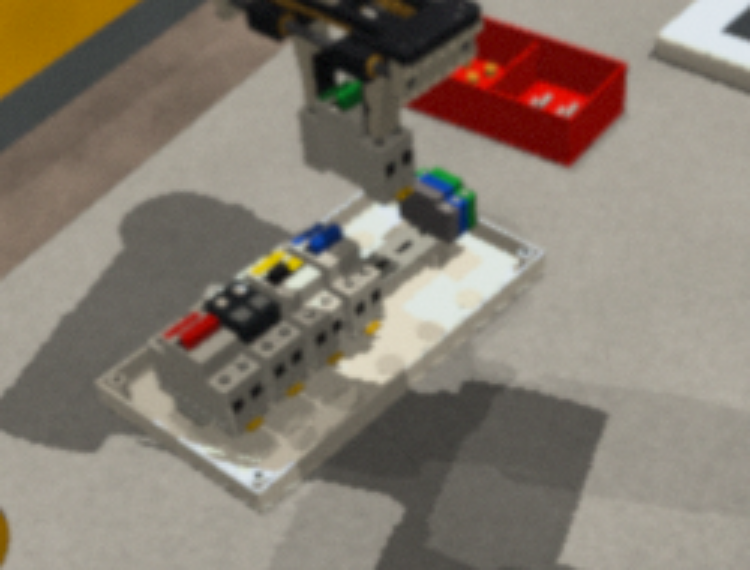

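Blue is seated at (320,245), and green is held level at (350,140). I'll lower green, release it and retreat.

Request:
jog_arm --travel '[[-0.001, 0, 0.08], [-0.001, 0, 0.13], [-0.001, 0, 0.16], [-0.001, 0, 0.18], [-0.001, 0, 0.195], [-0.001, 0, 0.207], [-0.001, 0, 0.215], [-0.001, 0, 0.216], [-0.001, 0, 0.216], [-0.001, 0, 0.216]]' --dr '[[0, 0, 0], [0, 0, 0], [0, 0, 0], [0, 0, 0], [0, 0, 0], [0, 0, 0], [0, 0, 0], [0, 0, 0], [0, 0, 0], [0, 0, 0]]' --claw '[0.3, 0.3, 0.3, 0.3, 0.3, 0.3, 0.3, 0.3, 0.3, 0.3]'

```text
time_s: 24.45
tcp_pos: [0.6498, -0.0596, 0.0819]
eef_rot: [-180.0, 0.0, -99.8]
contact_force: [1.2, -0.2, -1.9]
gripper_width: 0.045
gripper_force: 30.0
```

Request:
jog_arm --travel '[[0, 0, 0], [0, 0, 0], [0, 0, 0], [0, 0, -0.04], [0, 0, -0.12], [0, 0, -0.2], [0.344, 0.379, -0.234], [0.344, 0.379, -0.234], [0.344, 0.379, -0.234], [0.344, 0.379, -0.234]]' --dr '[[0, 0, 0], [0, 0, 0], [0, 0, 0], [0, 0, 0], [0, 0, 0], [0, 0, 0], [0, 0, 0], [0, 0, 0], [0, 0, 0], [0, 0, 0]]' --claw '[1, 1, 1, 1, 1, 1, 1, 1, 1, 1]'

```text
time_s: 25.7
tcp_pos: [0.4375, -0.1944, 0.1986]
eef_rot: [-180.0, -0.0, -99.7]
contact_force: [0.8, -0.8, 0.7]
gripper_width: 0.0871
gripper_force: 0.0
```

```bash
python3 -c "
from h import *
r.capture('side');c=r.capture('side');cv2.imwrite('pics/i.png',cv2.resize(c['pixels'][110:300,150:400,::-1],None,fx=3,fy=3))"; python3 chk.py 4
```

```text
0 along 0.4 off 0.1 size [36.7 86.5] 80.3 z 77.9 304
1 along 44.0 off 1.3 size [36.6 85.9] 80.3 z 78.0 303
2 along 87.8 off 1.5 size [36.  84.5] 80.2 z 77.9 263
3 along 131.3 off 4.9 size [35.7 79.7] 80.3 z 78.1 212
4 along 174.6 off 6.7 size [35.7 73.5] 80.0 z 78.5 145
```

View pics/i.png

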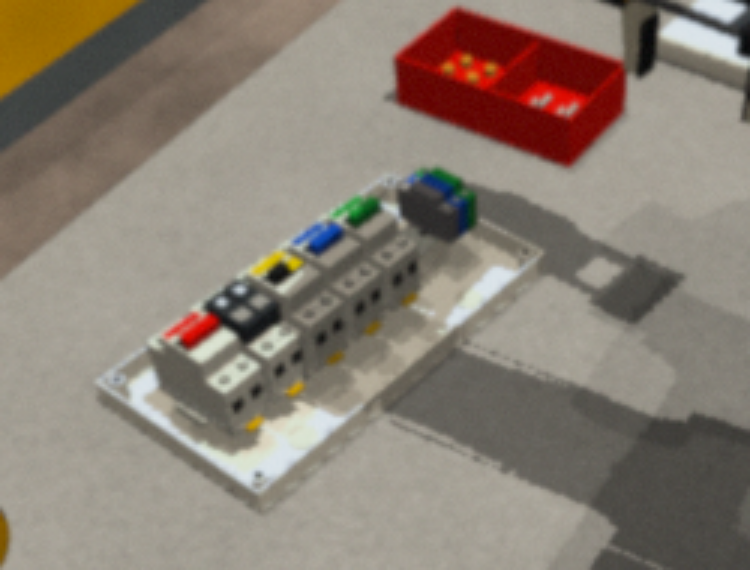

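The row is complete and in order: red, surge, yellow, blue, green, with all tabs on the same side. Pitches are about 43.5 mm and the heights are level; the last two offsets are larger only because the arm hides part of those devices.

```bash
python3 -c "
from plant import r
print(r.close_job())"
```

```text
the job is handed in; nothing more can be done
None
```

The job is handed in: surge arrester, RCD, blue breaker and green breaker stand in order on the rail at about 43.5 mm pitch, level with the main switch and the same way round; the hand-in returned no verdict.

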